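# Fit the missing coat peg and gauge it

## Task

One of the four blocks on the coat-peg rail has no peg: take the spare peg out of the drilled offcut, push it fully home in the empty hole and let go of it. Then lift the sprung-tip gauge out of its stand and hold it upright with its tip on the black dot in the middle of that peg's head, pressing only lightly, so that the tip is pushed about half way in. Finish while still holding the gauge there, and leave the clog, the brush and the wedge alone.

Things in the scene. Friction and masses are not known exactly. Their poses are not given: they have to be found in the camera images.
- rail: Dark board, 76 x 300 x 16 mm, fixed flat on the bench. Origin: centre of its underside; y along its length, z up. Four pale blocks, 46 x 46 x 30 mm, stand on it 66 mm apart (y = -99, -33, 33, 99 mm), tops 46 mm above the bench, each with a vertical 18 mm hole, 30 mm deep, chamfered 2 mm. Three carry fixed pegs like the spare, heads 94 mm above the bench; one, varying, is empty.
- rail_hole0 (a point): Centre of the mouth of hole 0, on the top of the block at y = -99 mm of the rail (46 mm above the bench). It may be empty or pegged. Turned as the rail.
- rail_hole1 (a point): Centre of the mouth of hole 1, on the top of the block at y = -33 mm of the rail (46 mm above the bench). It may be empty or pegged. Turned as the rail.
- rail_hole2 (a point): Centre of the mouth of hole 2, on the top of the block at y = 33 mm of the rail (46 mm above the bench). It may be empty or pegged. Turned as the rail.
- rail_hole3 (a point): Centre of the mouth of hole 3, on the top of the block at y = 99 mm of the rail (46 mm above the bench). It may be empty or pegged. Turned as the rail.
- pegged_1: A block of the rail that already has its peg (fixed). Origin: centre of the block's underside, 16 mm above the bench, directly below one of the four hole mouths. Turned as the rail.
- pegged_2: A block of the rail that already has its peg (fixed). Origin: centre of the block's underside, 16 mm above the bench, directly below one of the four hole mouths. Turned as the rail.
- pegged_3: A block of the rail that already has its peg (fixed). Origin: centre of the block's underside, 16 mm above the bench, directly below one of the four hole mouths. Turned as the rail.
- offcut: Drilled plywood offcut, 58 x 66 x 40 mm, fixed on the bench, with a 19 mm vertical through hole in which the spare peg stands. Origin: centre of its underside. It may stand left or right, in the place of the gauge's stand.
- peg: Spare wooden peg, 76 mm long, 40 g or so, loose, upright at the start. Origin: centre of its lower end; z along it to the head. Pale tenon of 16 mm diameter from 0 to 28 mm (first 4 mm tapered), flange of 28 mm diameter from 28 to 33 mm, plain shank of 22 mm diameter from 33 to 76 mm, to grip. Origin 12 mm above the bench at the start; 18 mm when fully home (flange on the block).
- peg_head (a point): Centre of the flat head of the spare peg, 76 mm above its origin, marked by a black dot of 12 mm diameter.
- stand: Gauge stand, fixed: grey foot 84 x 84 x 10 mm with an aluminium block 46 x 46 mm on it, top 60 mm above the bench, with a 19 mm vertical hole in which the gauge hangs by its collar. Origin: centre of its underside. It may stand left or right.
- gauge: Gauge, about 150 g, loose, upright in its stand at the start. Origin: on its axis at the end of the tip when not pushed in; z up along it. Brass tip 8 mm diameter from 0 to 20 mm, steel nose 16 mm from 20 to 45, collar 34 mm from 45 to 50, green barrel 26 mm diameter from 50 to 130 mm, to grip. In the stand the origin is 15 mm above the bench; it must rise 50 mm to clear the stand.
- gauge_point (a point): The round end of the gauge's brass tip; it moves with the tip.
- gauge_tip (a joint): How far the brass tip is pushed into the gauge, in m: 0 fully out, 0.012 fully in. A spring pushes it out with about 1.2 N at 0 and 4.8 N at 0.012, 3 N half way (300 N/m).
- clog_small: Bystander: child's wooden clog, 82 x 184 x 58 mm, loose on the bench far left. Origin: centre of its underside.
- the_hand_brush: Bystander: bench brush, 123 x 60 x 39 mm, loose at the right. Origin: centre of its underside.
- wedge_1: Bystander: pale wooden wedge, 101 x 76 x 28 mm, loose at the right. Origin: centre of its underside.

How it is judged:
By the outcome, as a careful person would: the job done as asked, in the order asked, and still so for the second after the job is handed in, while the arm keeps its last pose, push and grip.
It also fails if it takes over 58 s, if anything falls off the work surface, if the arm or the gripper's body presses on something with over 40 N, if the wrist force passes 120 N, or if a joint passes its speed limit or range.

## Robot

A 6-joint arm with a two-finger parallel gripper is mounted at the origin on a cart in front of the work surface, level with it; the furniture and walls round the work are solid. World frame = base frame: x ahead of the robot, y to its left, z up, the work surface at z = 0. Lengths are in m, angles in rad, forces in N, time in s.
With the tool pointing down it reaches from about 0.35 to 0.975 m from the base axis. Payload 4.9 kg.
Tool frame: the origin (TCP) lies on the mounting face of the last link; the fingertips stand 173 mm ahead of it and the grasp point (between the pads) lies 155 mm ahead of it; x points along the fingers, z is the direction in which the jaws open and shut, and the axes are right-handed (so a half turn about x gives the same grasp; the last joint's range is limited). The gripper opens to 85 mm and grips with 20 to 120 N. Pads are 22 mm wide; open, the fingers measure 114 mm over their backs; the gripper's body (76 mm by 85 mm) begins 54 mm behind the grasp point. The pads swing forward as they close: fully open they stand 13 mm farther back than shut.
Start: joints at [-1.377, 0.053, 1.613, -0, 1.476, -0.119], TCP at [0.192, -0.595, 0.405] pointing down, gripper open.
Joint ranges: [-3.01, 3.01], [-1.01, 2.22], [0.06, 2.58], [-1.02, 4.17], [0.09, 2.62], [-3.14, 3.14]. Speed limits (rad/s): [2.57, 2.57, 3.14, 3.14, 3.14, 3.14].

## Interface

Orientations are given as a rotation vector (axis times angle).
In Python, from station import get_obs, get_image, get_calibration, finish_job, look_for, masks_of, tip_of gives the robot as it stands.
- The arm moves only by the tool carry_out, never from a script. Its argument "increments" is a list of rows, each a list of 3 entries, a list of its own where there are three numbers: the turn, a rotation vector about the world's x, y, z in units of 0.1 rad (1.0 is 0.1 rad), then the shift along the world's x, y, z in units of 20 mm (1.0 is 20 mm), then the opening, from 0 (shut) to 1 (fully open). A call has 1 to 8 rows; each row shifts and turns the pose as measured when the row begins; what a row does not reach is not made up. A row lasts 1/10 s, in which the tool goes at most 50 mm and 8.59 degrees, less where a joint would pass 70% of its speed; a pose out of reach is approached as far as the arm can. A call with a number of a shift or a turn outside -1 to 1 is refused whole. A call with a gripper value outside its range is refused whole. The fingers move at their own pace and stop on an object; "squeeze" is the grip in N (left out, the last holds). Time passes only in rows, so rows that do not move let the fingers close. It gives the time, the measured TCP pose, the force and the opening at its end, in the units of the state.
- get_obs(): the state, without advancing time (a new reading comes with each control period).
- get_image(name): name is "side" or "top"; returns (picture, depth): 384x512x3 uint8, blue, green, red; 384x512 float32, m along the optical axis (not along the pixel's ray), 0 where there is no reading.
- get_calibration(name): a dict with "fx", "fy", "cx", "cy" (pixels), "k1" (the pictures are not rectified: a ray, as slopes to the right and down, at radius r is drawn at 1 + k1 r^2 times it, then the intrinsics apply), "position" and "orientation" of the camera in the world. Camera axes: x right, y down, z forward; pixel columns grow to the right and rows downward; lengths in m; the calibration is good to about 2 mm. A picture is of the moment at which its call begins. get_calibration takes no time and is no camera call.
- finish_job(): hands the job in, once; it reports no verdict.
Trained networks look in the newest picture that a camera, given by its name, has taken for a name from the list of things; names that differ only in an ending like _2 or _b are one class to them, and where a whole thing is asked for, a point or a joint stands for the part that bears it (a point fixed in the world has none). Each returns a list of dicts, best first, with "p" (0 to 1); they miss things now and then, are a little off and sometimes report something else, mostly with a low value. They report only what shows in the picture. A call takes as long as a camera call.
- look_for(camera, query): "centre" ([column, row] in pixels, amid what is visible of it).
- masks_of(camera, query): "region" (384x512 bool, what is visible of it) and "centre" ([column, row] in pixels, amid what is visible of it).
- tip_of(camera, query): "centre" ([column, row] in pixels: a listed point, or the origin of a listed thing).
The state is a dict: "t": time; "q": joint angles; "dq": joint speeds; "effort": joint torques, N m; "tool_pos": TCP position; "tool_rot": TCP orientation; "contact_force": force on the tool from outside, world axes, zero at the start; "wrist_torque": the same for the moment, N m; "opening": finger opening in m.
Only numpy, scipy, OpenCV 4.12 (cv2) and the standard library are available. Lean on these libraries where they do the work, as an engineer would, in place of code of your own. Each camera call takes 0.05 s, during which the arm holds its last target.

## Working session

There is one attempt and no reset: what is moved stays moved. The work goes in short steps, Python scripts to look and compute and a tool call to move; the robot and the scene stay as the last step left them, time stands still between calls to the robot, and variables do not carry over. Pictures are saved under pics/ and viewed, and the job is handed in when it is done.

Besides the shell and the picture viewer there is one more tool, called after "Call:" by a JSON object that holds its "api" and its "payload", one argument or row to a line. carry_out: Moves the arm, as the interface text tells. Shifts and turns lie within -1 to 1; 1 stands for 20 mm of shift or 0.1 rad of turn. Its arguments: {"type":"object","properties":{"increments":{"type":"array","items":{"type":"array"}},"squeeze":{"type":"number"}},"required":["increments"]}

```bash
mkdir -p pics; cat > h.py <<'E'
import numpy as np,cv2
from station import *
from scipy.spatial.transform import Rotation as R
def cal(n):
    c=get_calibration(n);o=np.array(c["orientation"],float)
    M=o if o.shape==(3,3) else (R.from_rotvec(o).as_matrix() if o.size==3 else R.from_quat(o).as_matrix())
    K=np.array([[c["fx"],0,c["cx"]],[0,c["fy"],c["cy"]],[0,0,1]]);D=np.array([c["k1"],0,0,0,0.])
    return K,D,M,np.array(c["position"])
def ray(n,px):
    K,D,M,p=cal(n);u=cv2.undistortPoints(np.array([[px]],float),K,D)[0,0]
    return p,M@np.array([u[0],u[1],1.])
def atz(n,px,z):
    p,d=ray(n,px);return p+d*(z-p[2])/d[2]
def atd(n,px,dep):
    p,d=ray(n,px);return p+d*dep
def proj(n,X):
    K,D,M,p=cal(n);q=(np.array(X,float).reshape(-1,3)-p)@M
    return cv2.projectPoints(q.reshape(-1,1,3),np.zeros(3),np.zeros(3),K,D)[0].reshape(-1,2)
def tri(a,pa,b,pb):
    p,d=ray(a,pa);q,e=ray(b,pb);d/=np.linalg.norm(d);e/=np.linalg.norm(e)
    s=np.linalg.lstsq(np.c_[d,-e],q-p,rcond=None)[0]
    A=p+d*s[0];B=q+e*s[1];return (A+B)/2,np.linalg.norm(A-B)
E
python3 - <<'E'
from h import *
print(get_calibration("side"));print(get_calibration("top"));print(get_obs())
for n in("side","top"):
    im,d=get_image(n);cv2.imwrite(f"pics/{n}0.png",im);np.save(f"{n}d0.npy",d)
    for q in("peg","gauge","stand","offcut","rail"):
        print(n,q,[(np.round(r["centre"],1),round(r["p"],2)) for r in look_for(n,q)][:3])
    for q in("peg_head","rail_hole0","rail_hole1","rail_hole2","rail_hole3","peg","gauge","stand","offcut","rail"):
        print(n,"tip",q,[(np.round(r["centre"],1),round(r["p"],2)) for r in tip_of(n,q)][:3])
E
```

```text
{'fx': 491.29492862809354, 'fy': 491.29492862809354, 'cx': 252.6625074862403, 'cy': 197.71587765668042, 'k1': -0.06939109378445794, 'position': array([-0.49615789,  0.39354518,  1.19556152]), 'orientation': array([-1.43624583,  2.11974613, -0.84740984])}
{'fx': 356.01915254428377, 'fy': 356.01915254428377, 'cx': 253.78665626899704, 'cy': 187.5876651314535, 'k1': 0.003842779999174765, 'position': array([0.48941616, 0.00784498, 1.12264387]), 'orientation': array([-2.17742912,  2.23915264, -0.07004265])}
{'t': 0.0, 'q': array([-1.37702139e+00,  5.33421880e-02,  1.61428729e+00, -1.62092646e-05,
        1.47599693e+00, -1.18995905e-01]), 'dq': array([-0.00139521, -0.00013291,  0.000438  , -0.00082721, -0.00092615,
        0.00023213]), 'effort': array([ 2.22028866e-03, -3.93675828e+01, -3.70179212e+01,  9.23398829e-05,
        7.01969329e-03,  5.51327048e-06]), 'tool_pos': array([ 0.19225912, -0.59441144,  0.40347576]), 'tool_rot': array([ 0.97712951,  1.34262627, -0.97485438]), 'contact_force': array([ 0.58461483, -0.33556366, -0.02347472]), 'wrist_torque': array([-0.04853762,  0.0109656
[... 1421 characters left out ...]
8.3, 216.6]), 0.42)]
top tip rail_hole0 [(array([239.7, 161.8]), 0.95), (array([259.1, 161. ]), 0.66), (array([217.2, 158.9]), 0.57)]
top tip rail_hole1 [(array([239.7, 161.8]), 0.95), (array([259.1, 161. ]), 0.66), (array([217.2, 158.9]), 0.57)]
top tip rail_hole2 [(array([239.7, 161.8]), 0.95), (array([259.1, 161. ]), 0.66), (array([217.2, 158.9]), 0.57)]
top tip rail_hole3 [(array([239.7, 161.8]), 0.95), (array([259.1, 161. ]), 0.66), (array([217.2, 158.9]), 0.57)]
top tip peg [(array([317.7, 214.5]), 0.48)]
top tip gauge [(array([165.8, 224.8]), 0.68)]
top tip stand [(array([160.2, 226.5]), 0.65)]
top tip offcut [(array([313.3, 220.8]), 0.62)]
top tip rail [(array([247.5, 164.1]), 0.84)]
```

View pics/side0.png

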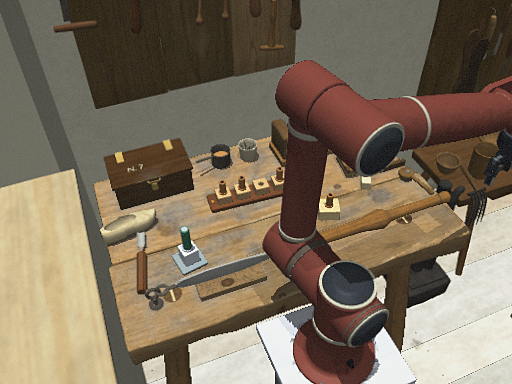

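View pics/top0.png

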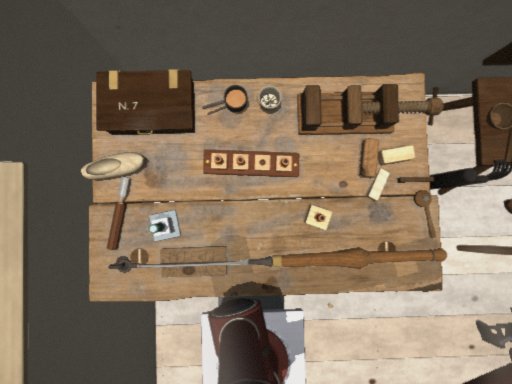

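The side view shows the empty block at about (262,184), the spare peg in the offcut at (330,200), and the gauge at (185,240). In the top view these are at (263,162), (319,217) and (158,228). I'll zoom in on them to refine the positions.

```bash
python3 - <<'E'
from h import *
s=cv2.imread("pics/side0.png");t=cv2.imread("pics/top0.png")
def crop(im,x,y,w,h,k): return cv2.resize(im[y:y+h,x:x+w],None,fx=k,fy=k,interpolation=cv2.INTER_CUBIC)
a=np.vstack([np.hstack([crop(s,200,160,98,55,4),crop(s,295,165,98,55,4)]),np.hstack([crop(s,150,215,98,65,4),crop(t,140,195,98,65,4)])])
b=np.vstack([crop(t,195,140,115,45,6),np.hstack([crop(t,290,195,57,50,6),crop(t,130,200,58,50,6)])])
cv2.imwrite("pics/a.png",a);cv2.imwrite("pics/b.png",b);print(a.shape,b.shape)
def z0(n,px,z):print(n,px,z,np.round(atz(n,px,z),4))
z0("top",(318.3,216.6),.088);z0("side",(330.8,192.8),.088)
z0("top",(263,162),.046);z0("side",(262,184),.046);z0("side",(259.3,186),.046)
z0("top",(160,226),.0);z0("side",(190,261),.0)
z0("top",(247.5,164.1),0);z0("side",(250.9,197.3),0)
E
```

```text
(480, 784, 3) (570, 690, 3)
top (318.3, 216.6) 0.088 [ 0.4452 -0.198   0.088 ]
side (330.8, 192.8) 0.088 [ 0.4463 -0.2171  0.088 ]
top (263, 162) 0.046 [ 0.6137 -0.0438  0.046 ]
side (262, 184) 0.046 [ 0.6073 -0.0462  0.046 ]
side (259.3, 186) 0.046 [ 0.6018 -0.0343  0.046 ]
top (160, 226) 0.0 [0.4266 0.2819 0.    ]
side (190, 261) 0.0 [0.4234 0.2645 0.    ]
top (247.5, 164.1) 0 [0.6136 0.0032 0.    ]
side (250.9, 197.3) 0 [ 0.6055 -0.0044  0.    ]
```

View pics/a.png

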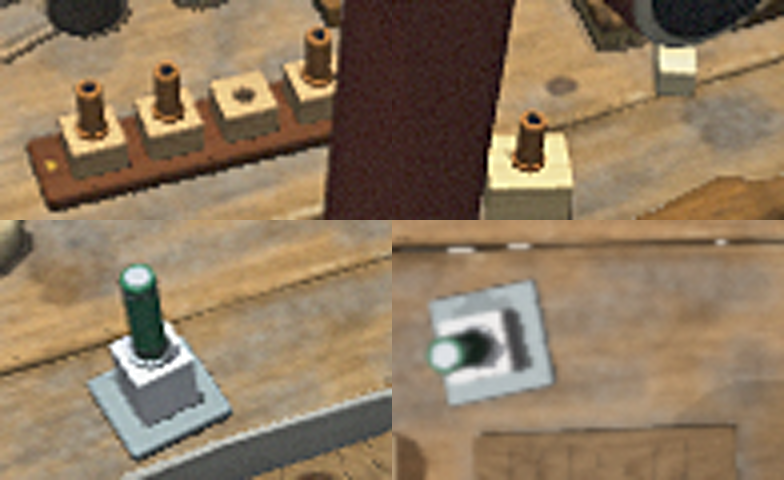

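View pics/b.png

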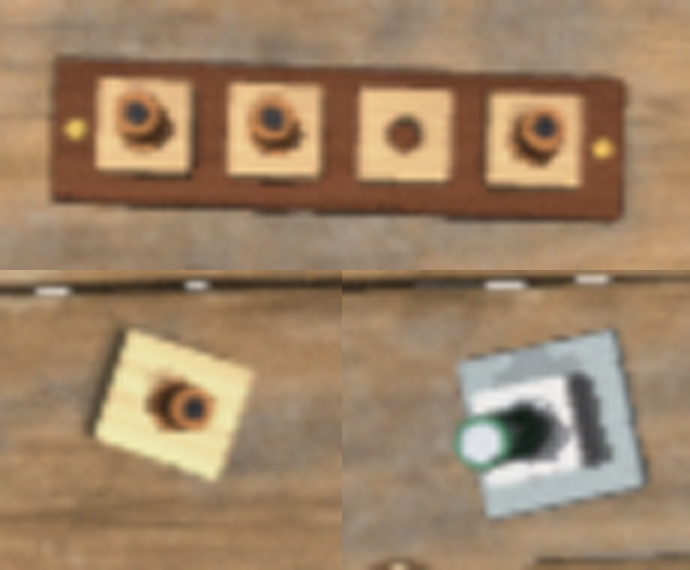

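```bash
python3 - <<'E'
from h import *
P=[("p3",(216.9,158.3),(222.1,181.6),.094),("p2",(239.9,159.4),(241.1,177.1),.094),("hole",(262.1,161.9),(260.6,183.4),.046),("p0",(285.4,160.6),(279.4,168.4),.094),("peg",(322.1,217.8),(329.9,194.4),.088),("gauge",(152.9,228.3),(184.1,228.9),.145)]
for n,a,b,z in P:
    X,e=tri("top",a,"side",b)
    print(n,np.round(X,4),round(e,4),"top@z",np.round(atz("top",a,z),4),"side@z",np.round(atz("side",b,z),4))
t=cv2.imread("pics/top0.png");d=np.load("topd0.npy")
# depth check
for px in [(262,155),(322,218),(153,228)]: print(px,d[px[1],px[0]],np.round(atd("top",px,d[px[1],px[0]]),4))
o=get_obs();print(R.from_rotvec(o["tool_rot"]).as_matrix().round(3))
E
```

```text
p3 [0.6214 0.0897 0.0947] 0.0043 top@z [0.6224 0.0918 0.094 ] side@z [0.6211 0.0876 0.094 ]
p2 [0.617  0.0243 0.0949] 0.002 top@z [0.6174 0.0253 0.094 ] side@z [0.6174 0.0231 0.094 ]
hole [ 0.6137 -0.0424  0.0444] 0.0026 top@z [ 0.614  -0.0411  0.046 ] side@z [ 0.6117 -0.043   0.046 ]
p0 [ 0.6101 -0.1085  0.0926] 0.0032 top@z [ 0.6105 -0.1068  0.094 ] side@z [ 0.6082 -0.1094  0.094 ]
peg [ 0.441  -0.2099  0.0882] 0.0021 top@z [ 0.4414 -0.209   0.088 ] side@z [ 0.441  -0.2111  0.088 ]
gauge [0.4286 0.2649 0.1442] 0.0024 top@z [0.429  0.2658 0.145 ] side@z [0.4272 0.2639 0.145 ]
(262, 155) 1.0830781 [ 0.6351 -0.0414  0.0457]
(322, 218) 1.0357555 [ 0.4408 -0.2087  0.0879]
(153, 228) 0.9707027 [0.4297 0.2661 0.143 ]
[[-0.     0.951  0.308]
 [ 0.     0.308 -0.951]
 [-1.    -0.    -0.   ]]
```

Call:
{"api": "carry_out", "payload": {
  "increments": [
    [[0,0,0.6],[0.6,0.95,-0.2],1],
    [[0,0,0.6],[0.6,0.95,-0.2],1],
    [[0,0,0.6],[0.6,0.95,-0.2],1],
    [[0,0,0.6],[0.6,0.95,-0.2],1],
    [[0,0,0.6],[0.6,0.95,-0.2],1],
    [[0,0,0.6],[0.6,0.95,-0.2],1],
    [[0,0,0.6],[0.6,0.95,-0.2],1],
    [[0,0,0.6],[0.6,0.95,-0.2],1]
  ],
  "squeeze": 30
}}

```text
t: 2.4
tool_pos: [0.2895, -0.4391, 0.3728]
tool_rot: [0.595, 1.484, -0.598]
contact_force: [0.0, -0.3, -0.6]
opening: 0.0851
```

Call:
{"api": "carry_out", "payload": {
  "increments": [
    [[0,0,0.6],[0.65,0.98,-0.3],1],
    [[0,0,0.6],[0.65,0.98,-0.3],1],
    [[0,0,0.6],[0.65,0.98,-0.3],1],
    [[0,0,0.6],[0.65,0.98,-0.3],1],
    [[0,0,0.6],[0.65,0.98,-0.3],1],
    [[0,0,0.6],[0.65,0.98,-0.3],1],
    [[0,0,0.6],[0.65,0.98,-0.3],1],
    [[0,0,0.6],[0.65,0.98,-0.3],1]
  ]
}}

```text
t: 3.2
tool_pos: [0.3969, -0.2755, 0.3249]
tool_rot: [0.204, 1.553, -0.21]
contact_force: [0.1, 0.4, 1.0]
opening: 0.0854
```

```bash
cat > e.py <<'E'
from h import *
import sys
# usage: x y z : delta units; desired yaw -> tool z=(0.998,-0.057)
o=get_obs();M=R.from_rotvec(o["tool_rot"])
yaw=float(sys.argv[4]) if len(sys.argv)>4 else -0.057
c,s=np.cos(yaw),np.sin(yaw)
T=np.c_[[0,0,-1],np.cross([c,s,0],[0,0,-1]),[c,s,0]]
rv=(R.from_matrix(T)*M.inv()).as_rotvec()
g=np.array(list(map(float,sys.argv[1:4])))
print("t",o["t"],"pos",o["tool_pos"].round(4),"turn units",(rv/0.1).round(2),"shift units",((g-o["tool_pos"])/0.02).round(2),"F",o["contact_force"].round(2),"open",round(o["opening"],4),"q",o["q"].round(2))
print("tilt axis x",M.as_matrix()[:,0].round(4))
E
python3 e.py .441 -.2099 .30
```

```text
t 3.2 pos [ 0.3969 -0.2755  0.3249] turn units [0.04 0.07 2.07] shift units [ 2.2   3.28 -1.24] F [0.1  0.36 0.96] open 0.0854 q [-0.76 -0.24  2.02  0.    1.35 -0.5 ]
tilt axis x [ 0.0068 -0.0047 -1.    ]
```

Call:
{"api": "carry_out", "payload": {
  "increments": [
    [[0,0,0.5],[0.55,0.82,-0.3],1],
    [[0,0,0.5],[0.55,0.82,-0.3],1],
    [[0,0,0.5],[0.55,0.82,-0.3],1],
    [[0,0,0.5],[0.55,0.82,-0.3],1],
    [[0,0,0],[0,0,0],1]
  ]
}}

```text
t: 3.7
tool_pos: [0.4432, -0.2048, 0.2998]
tool_rot: [0.038, 1.562, -0.042]
contact_force: [-0.7, -0.2, 0.2]
opening: 0.0851
```

```bash
python3 e.py .441 -.2099 .223
```

```text
t 3.7 pos [ 0.4432 -0.2048  0.2998] turn units [ 0.03  0.08 -0.06] shift units [-0.11 -0.26 -3.84] F [-0.66 -0.21  0.19] open 0.0851 q [-0.59 -0.2   2.03  0.    1.3  -0.54]
tilt axis x [ 0.0082 -0.0029 -1.    ]
```

Call:
{"api": "carry_out", "payload": {
  "increments": [
    [[0,0.1,-0.1],[-0.1,-0.25,-0.6],0.6],
    [[0,0,0],[0,0,-0.8],0.6],
    [[0,0,0],[0,0,-0.8],0.6],
    [[0,0,0],[0,0,-0.6],0.6],
    [[0,0,0],[0,0,-0.6],0.6],
    [[0,0,0],[0,0,0],0.6]
  ]
}}

```text
t: 4.3
tool_pos: [0.4392, -0.2137, 0.2283]
tool_rot: [0.05, 1.573, -0.059]
contact_force: [-0.7, 0.4, 0.2]
opening: 0.0512
```

```bash
python3 e.py .441 -.2099 .223
```

```text
t 4.3 pos [ 0.4392 -0.2137  0.2283] turn units [ 0.06 -0.03  0.12] shift units [ 0.09  0.19 -0.26] F [-0.71  0.37  0.23] open 0.0512 q [-0.6  -0.09  2.07 -0.01  1.17 -0.53]
tilt axis x [-0.0033 -0.0062 -1.    ]
```

Call:
{"api": "carry_out", "payload": {
  "increments": [
    [[0.05,-0.03,0.1],[0.08,0.17,-0.2],0.6],
    [[0,0,0],[0,0,0],0.6]
  ]
}}

```text
t: 4.5
tool_pos: [0.4408, -0.2107, 0.2241]
tool_rot: [0.046, 1.57, -0.048]
contact_force: [0.7, -0.0, -0.4]
opening: 0.0512
```

```bash
python3 e.py .441 -.2099 .223; python3 - <<'E'
from h import *
for n in("side","top"):
    im,d=get_image(n);cv2.imwrite(f"pics/{n}1.png",im)
s=cv2.imread("pics/side1.png");t=cv2.imread("pics/top1.png")
f=lambda im,x,y:cv2.resize(im[y:y+80,x:x+80],None,fx=5,fy=5,interpolation=cv2.INTER_CUBIC)
cv2.imwrite("pics/c1.png",np.hstack([f(s,290,150),f(t,280,180)]))
E
```

```text
t 4.5 pos [ 0.4408 -0.2107  0.2241] turn units [0.01 0.   0.03] shift units [ 0.01  0.04 -0.06] F [ 0.66 -0.01 -0.42] open 0.0512 q [-0.6  -0.09  2.07 -0.    1.16 -0.54]
tilt axis x [ 1.e-04 -9.e-04 -1.e+00]
```

View pics/c1.png

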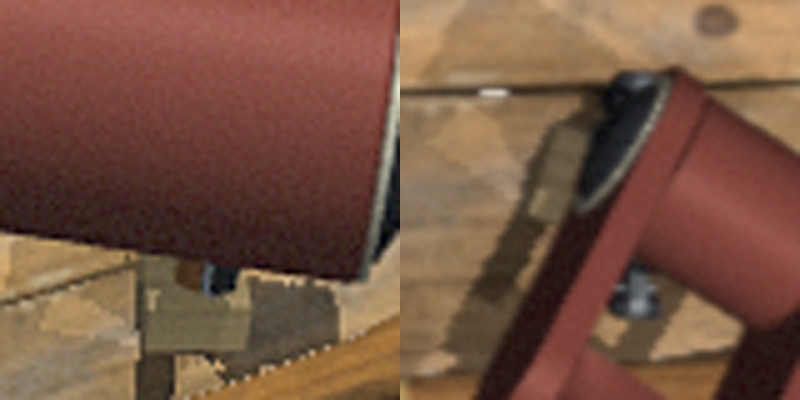

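The arm hides most of the peg, though the side view shows the peg next to one finger at about (330,204). The pose reads 0.8 mm from target, so I'll close the gripper.

Call:
{"api": "carry_out", "payload": {
  "increments": [
    [[0,0,0],[0,0,0],0],
    [[0,0,0],[0,0,0],0],
    [[0,0,0],[0,0,0],0],
    [[0,0,0],[0,0,0],0],
    [[0,0,0],[0,0,0],0],
    [[0,0,0],[0,0,0],0]
  ],
  "squeeze": 40
}}

```text
t: 5.2
tool_pos: [0.4417, -0.2111, 0.2267]
tool_rot: [0.043, 1.567, -0.05]
contact_force: [-0.4, -0.2, 0.5]
opening: 0.0197
```

```bash
python3 e.py .441 -.2099 .223
```

```text
t 5.2 pos [ 0.4417 -0.2111  0.2267] turn units [0.04 0.03 0.02] shift units [-0.03  0.06 -0.18] F [-0.36 -0.15  0.5 ] open 0.0197 q [-0.6  -0.09  2.07 -0.    1.16 -0.54]
tilt axis x [ 0.0033 -0.0041 -1.    ]
```

Call:
{"api": "carry_out", "payload": {
  "increments": [
    [[0,0,0],[0,0,0.4],0],
    [[0,0,0],[0,0,0.7],0],
    [[0,0,0],[0,0,0.9],0],
    [[0,0,0],[0,0,0.9],0],
    [[0,0,0],[0,0,0.9],0],
    [[0,0,0],[0,0,0.9],0],
    [[0,0,0],[0,0,0.3],0],
    [[0,0,0],[0,0,0],0]
  ]
}}

```text
t: 6.0
tool_pos: [0.4418, -0.211, 0.3384]
tool_rot: [0.04, 1.56, -0.052]
contact_force: [-0.9, 0.0, 0.1]
opening: 0.02
```

```bash
python3 e.py .6137 -.042 .327
```

```text
t 6.0 pos [ 0.4418 -0.211   0.3384] turn units [0.08 0.1  0.02] shift units [ 8.59  8.45 -0.57] F [-0.88  0.01  0.11] open 0.02 q [-0.6  -0.23  1.99 -0.    1.37 -0.54]
tilt axis x [ 0.0102 -0.0079 -0.9999]
```

Call:
{"api": "carry_out", "payload": {
  "increments": [
    [[0.02,0.02,0],[0.9,0.88,0],0],
    [[0.02,0.02,0],[0.95,0.92,0],0],
    [[0.02,0.02,0],[0.95,0.92,0],0],
    [[0.02,0.02,0],[0.95,0.92,0],0],
    [[0,0,0],[0.95,0.92,0],0],
    [[0,0,0],[0.95,0.92,0],0],
    [[0,0,0],[0.95,0.92,0],0],
    [[0,0,0],[0.95,0.92,0],0]
  ]
}}

```text
t: 6.8
tool_pos: [0.5947, -0.0601, 0.3327]
tool_rot: [0.052, 1.576, -0.05]
contact_force: [-0.2, -0.3, 0.8]
opening: 0.0196
```

```bash
python3 e.py .614 -.0428 .31
```

```text
t 6.8 pos [ 0.5947 -0.0601  0.3327] turn units [-0.02 -0.06  0.08] shift units [ 0.96  0.87 -1.14] F [-0.19 -0.32  0.84] open 0.0196 q [-0.23  0.04  1.74  0.    1.36 -0.16]
tilt axis x [-0.006   0.0016 -1.    ]
```

Call:
{"api": "carry_out", "payload": {
  "increments": [
    [[-0.02,-0.06,0.05],[0.5,0.45,0],0],
    [[0,0,0],[0.35,0.3,0],0],
    [[0,0,0],[0,0,0],0],
    [[0,0,0],[0,0,0],0]
  ]
}}

```text
t: 7.2
tool_pos: [0.6128, -0.043, 0.3296]
tool_rot: [0.044, 1.575, -0.045]
contact_force: [0.1, -0.6, -0.5]
opening: 0.0197
```

```bash
python3 e.py .614 -.0428 .26
```

```text
t 7.2 pos [ 0.6128 -0.043   0.3296] turn units [ 0.   -0.05 -0.  ] shift units [ 0.06  0.01 -3.48] F [ 0.05 -0.61 -0.49] open 0.0197 q [-0.19  0.09  1.71 -0.    1.35 -0.13]
tilt axis x [-4.7e-03 -1.0e-04 -1.0e+00]
```

Call:
{"api": "carry_out", "payload": {
  "increments": [
    [[0,-0.05,0],[0.05,0,-0.6],0],
    [[0,0,0],[0,0,-0.8],0],
    [[0,0,0],[0,0,-0.7],0],
    [[0,0,0],[0,0,-0.3],0],
    [[0,0,0],[0,0,0],0],
    [[0,0,0],[0,0,0],0]
  ]
}}

```text
t: 7.8
tool_pos: [0.6113, -0.0454, 0.2752]
tool_rot: [0.047, 1.574, -0.048]
contact_force: [-0.4, -0.3, -0.8]
opening: 0.0198
```

```bash
python3 e.py .614 -.0428 .26; python3 - <<'E'
from h import *
for n in("side","top"):
    im,d=get_image(n);cv2.imwrite(f"pics/{n}2.png",im)
s=cv2.imread("pics/side2.png");t=cv2.imread("pics/top2.png")
f=lambda im,x,y:cv2.resize(im[y:y+80,x:x+80],None,fx=5,fy=5,interpolation=cv2.INTER_CUBIC)
cv2.imwrite("pics/c2.png",np.hstack([f(s,220,140),f(t,220,120)]))
E
```

```text
t 7.8 pos [ 0.6113 -0.0454  0.2752] turn units [-0.   -0.04  0.04] shift units [ 0.13  0.13 -0.76] F [-0.43 -0.31 -0.77] open 0.0198 q [-0.2   0.14  1.75 -0.    1.26 -0.13]
tilt axis x [-0.0035  0.     -1.    ]
```

View pics/c2.png

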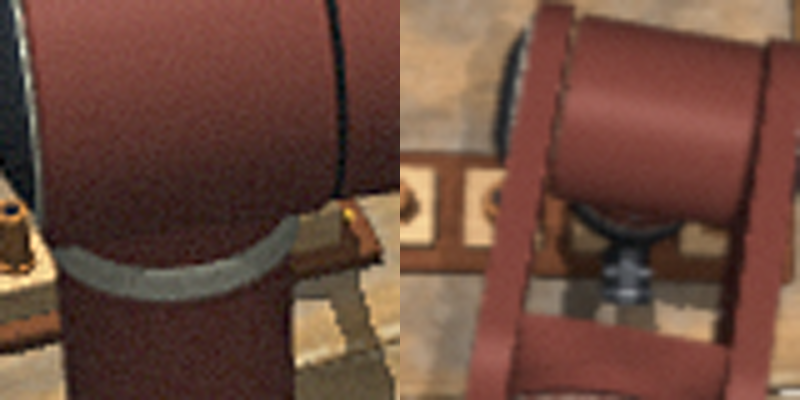

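Both views of the peg are blocked: the arm covers it in the side image, and the top image shows only the fingers at about (346,175). I'll check the noise in the pose reading first, then go by kinematics and force.

```bash
cat > n.py <<'E'
from h import *
import sys
k=int(sys.argv[1]) if len(sys.argv)>1 else 8
P=[];F=[];A=[];Z=[]
for i in range(k):
    o=get_obs();P.append(o["tool_pos"]);F.append(o["contact_force"]);M=R.from_rotvec(o["tool_rot"]).as_matrix();A.append(M[:,0]);Z.append(np.arctan2(M[1,2],M[0,2]));op=o["opening"];t=o["t"];get_image("side")
print("t",t,"mean",np.mean(P,0).round(4),"sd",np.std(P,0).round(4),"F",np.mean(F,0).round(2),np.std(F,0).round(2),"axis",np.mean(A,0).round(4),"yaw",np.mean(Z).round(4),"open",op)
E
python3 n.py 8
```

```text
t 8.25 mean [ 0.6117 -0.0453  0.2764] sd [0.0001 0.     0.0002] F [ 0.06 -0.09 -0.48] [0.39 0.81 0.5 ] axis [-1.6e-03 -4.0e-04 -1.0e+00] yaw -0.0602 open 0.019651066518028382
```

Call:
{"api": "carry_out", "payload": {
  "increments": [
    [[0,-0.02,0.03],[0.13,0.12,-0.1],0],
    [[0,0,0],[0,0,0],0]
  ]
}}

```text
t: 8.5
tool_pos: [0.6144, -0.0427, 0.2742]
tool_rot: [0.045, 1.57, -0.045]
contact_force: [0.5, 0.0, -0.1]
opening: 0.0197
```

```bash
python3 n.py 2
```

```text
t 8.55 mean [ 0.6144 -0.0427  0.2743] sd [0.     0.     0.0001] F [ 0.73  0.   -0.04] [0.24 0.04 0.03] axis [ 6.e-04 -4.e-04 -1.e+00] yaw -0.0571 open 0.019577837968005593
```

Call:
{"api": "carry_out", "payload": {
  "increments": [
    [[0,0,0],[-0.01,-0.02,-0.3],0],
    [[0,0,0],[0,0,-0.25],0],
    [[0,0,0],[0,0,-0.2],0],
    [[0,0,0],[0,0,-0.15],0]
  ]
}}

```text
t: 9.0
tool_pos: [0.6141, -0.0433, 0.2552]
tool_rot: [0.044, 1.57, -0.046]
contact_force: [-1.5, -1.1, 1.0]
opening: 0.0199
```

```bash
python3 n.py 2
```

```text
t 9.05 mean [ 0.614  -0.0433  0.2548] sd [0.0001 0.     0.0003] F [-0.98 -0.52  0.03] [0.55 0.56 1.01] axis [-2.e-04 -8.e-04 -1.e+00] yaw -0.0572 open 0.019975971841134883
```

Call:
{"api": "carry_out", "payload": {
  "increments": [
    [[0,0,0],[0,0,-0.25],0],
    [[0,0,0],[0,0,-0.25],0],
    [[0,0,0],[0,0,-0.25],0],
    [[0,0,0],[0,0,-0.2],0]
  ]
}}

```text
t: 9.5
tool_pos: [0.6139, -0.0435, 0.2349]
tool_rot: [0.044, 1.571, -0.046]
contact_force: [-0.1, -0.2, 0.3]
opening: 0.0196
```

```bash
python3 n.py 2
```

```text
t 9.55 mean [ 0.6138 -0.0435  0.2345] sd [0.0001 0.0001 0.0004] F [0.03 0.05 0.53] [0.12 0.24 0.2 ] axis [-8.e-04 -9.e-04 -1.e+00] yaw -0.0573 open 0.02014840755030261
```

Only about 2 mm is left. I'll press until the flange seats and the force rises.

Call:
{"api": "carry_out", "payload": {
  "increments": [
    [[0,0,0],[0,0,-0.12],0],
    [[0,0,0],[0,0,-0.15],0],
    [[0,0,0],[0,0,-0.15],0]
  ]
}}

```text
t: 9.9
tool_pos: [0.6147, -0.0435, 0.2325]
tool_rot: [0.044, 1.574, -0.045]
contact_force: [-10.7, 0.8, 16.2]
opening: 0.0199
```

```bash
python3 n.py 2
```

```text
t 9.95 mean [ 0.6147 -0.0435  0.2325] sd [0. 0. 0.] F [-10.47   1.14  15.88] [0.2  0.35 0.28] axis [-4.1e-03 -9.0e-04 -1.0e+00] yaw -0.0566 open 0.0197896549062873
```

The peg is seated: 16 N upward at z 0.2325, against a predicted 0.2327. I'll ease off, let go and lift away.

Call:
{"api": "carry_out", "payload": {
  "increments": [
    [[0,0,0],[0,0,0.05],0.6],
    [[0,0,0],[0,0,0],0.6],
    [[0,0,0],[0,0,0],0.6],
    [[0,0,0],[0,0,0.5],0.6],
    [[0,0,0],[0,0,0.9],0.6],
    [[0,0,0],[0,0,0.9],0.6],
    [[0,0,0],[0,0,0.9],0.6],
    [[0,0,0],[0,0,0.9],0.6]
  ]
}}

```text
t: 10.8
tool_pos: [0.6142, -0.0431, 0.3171]
tool_rot: [0.045, 1.577, -0.044]
contact_force: [0.5, 0.1, 0.0]
opening: 0.051
```

```bash
python3 e.py .43 .265 .36 0.3
```

```text
t 10.8 pos [ 0.6142 -0.0431  0.3171] turn units [ 0.01 -0.06  3.57] shift units [-9.21 15.4   2.15] F [0.53 0.07 0.03] open 0.051 q [-0.19  0.1   1.71 -0.    1.34 -0.13]
tilt axis x [-6.4e-03  6.0e-04 -1.0e+00]
```

Call:
{"api": "carry_out", "payload": {
  "increments": [
    [[0,-0.06,0],[-0.5,0.9,0.3],0.9],
    [[0,0,0],[-0.58,0.97,0.3],0.9],
    [[0,0,0],[-0.58,0.97,0.3],0.9],
    [[0,0,0],[-0.58,0.97,0.3],0.9],
    [[0,0,0],[-0.58,0.97,0.3],0.9],
    [[0,0,0],[-0.58,0.97,0.2],0.9],
    [[0,0,0],[-0.58,0.97,0.2],0.9],
    [[0,0,0],[-0.58,0.97,0],0.9]
  ]
}}

```text
t: 11.6
tool_pos: [0.5218, 0.1134, 0.3661]
tool_rot: [0.049, 1.556, -0.048]
contact_force: [0.6, -0.2, 0.5]
opening: 0.077
```

```bash
python3 e.py .4286 .2649 .36; python3 - <<'E'
from h import *
for n in("side","top"):
    im,d=get_image(n);cv2.imwrite(f"pics/{n}3.png",im)
s=cv2.imread("pics/side3.png");t=cv2.imread("pics/top3.png")
f=lambda im,x,y:cv2.resize(im[y:y+80,x:x+80],None,fx=5,fy=5,interpolation=cv2.INTER_CUBIC)
cv2.imwrite("pics/c3.png",np.hstack([f(s,220,140),f(t,220,120)]))
cv2.imwrite("pics/d3.png",np.hstack([f(s,150,210),f(t,125,185)]))
E
```

```text
t 11.6 pos [0.5218 0.1134 0.3661] turn units [0.   0.14 0.05] shift units [-4.66  7.58 -0.3 ] F [ 0.57 -0.17  0.48] open 0.077 q [ 0.07 -0.14  1.87 -0.    1.4   0.14]
tilt axis x [ 1.390e-02 -1.000e-04 -9.999e-01]
```

View pics/c3.png

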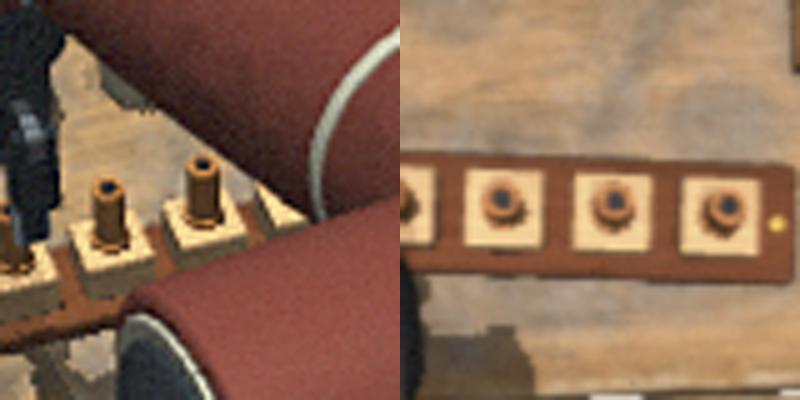

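View pics/d3.png

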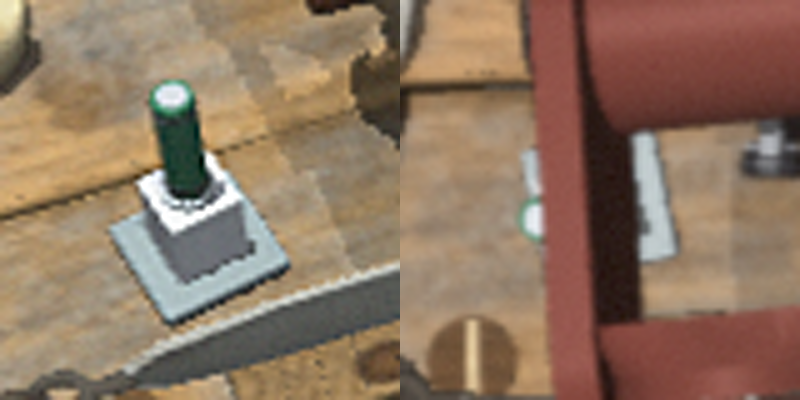

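The peg is home: its head lines up with its neighbours at side (260,172) and top (263,160). The gauge is untouched, with its top at side (184,229).

```bash
python3 - <<'E'
from h import *
a=(262.8,159.6);b=(260.2,172.2)
X,e=tri("top",a,"side",b);print(X.round(4),e,atz("top",a,.094).round(4),atz("side",b,.094).round(4))
im,d=get_image("top")
for p in[(240,159),(263,160),(285,161)]: print([atd("top",(p[0]+i,p[1]+j),d[p[1]+j,p[0]+i])[2].round(4) for i in(0,1) for j in(0,1)])
E
```

```text
[ 0.6146 -0.042   0.0951] 0.0020198841231268676 [ 0.6151 -0.0412  0.094 ] [ 0.6154 -0.0434  0.094 ]
[np.float64(0.0914), np.float64(0.0955), np.float64(0.0971), np.float64(0.0931)]
[np.float64(0.0946), np.float64(0.0923), np.float64(0.0952), np.float64(0.0893)]
[np.float64(0.0916), np.float64(0.0935), np.float64(0.091), np.float64(0.0941)]
```

Call:
{"api": "carry_out", "payload": {
  "increments": [
    [[0,0.08,0],[-0.6,0.95,0],0.9],
    [[0,0.05,0],[-0.6,0.97,0],0.9],
    [[0,0,0],[-0.6,0.97,0],0.9],
    [[0,0,0],[-0.6,0.97,0],0.9],
    [[0,0,0],[-0.6,0.97,0],0.9],
    [[0,0,0],[-0.6,0.97,0],0.9],
    [[0,0,0],[-0.45,0.7,0],0.9],
    [[0,0,0],[0,0,0],0.9]
  ]
}}

```text
t: 12.55
tool_pos: [0.4424, 0.242, 0.3664]
tool_rot: [0.051, 1.567, -0.057]
contact_force: [0.4, -0.5, 0.5]
opening: 0.0763
```

```bash
python3 e.py .4286 .2649 .267
```

```text
t 12.55 pos [0.4424 0.242  0.3664] turn units [0.03 0.03 0.12] shift units [-0.69  1.15 -4.97] F [ 0.39 -0.53  0.45] open 0.0763 q [ 0.35 -0.22  1.93 -0.    1.43  0.42]
tilt axis x [ 0.0026 -0.0033 -1.    ]
```

Call:
{"api": "carry_out", "payload": {
  "increments": [
    [[0,0,0.1],[-0.4,0.65,0],0.9],
    [[0,0,0],[-0.28,0.45,-0.3],0.9],
    [[0,0,0],[0,0,-0.6],0.9],
    [[0,0,0],[0,0,0],0.9]
  ]
}}

```text
t: 12.95
tool_pos: [0.4308, 0.2621, 0.3471]
tool_rot: [0.044, 1.566, -0.053]
contact_force: [-0.4, -0.5, -0.6]
opening: 0.0769
```

```bash
python3 e.py .4286 .2649 .267
```

```text
t 12.95 pos [0.4308 0.2621 0.3471] turn units [0.06 0.04 0.05] shift units [-0.11  0.14 -4.  ] F [-0.43 -0.49 -0.63] open 0.0769 q [ 0.4  -0.2   1.95 -0.01  1.39  0.46]
tilt axis x [ 0.0044 -0.0055 -1.    ]
```

Call:
{"api": "carry_out", "payload": {
  "increments": [
    [[0.05,0.04,0.05],[-0.1,0.12,-0.3],0.9],
    [[0,0,0],[0,0.02,-0.7],0.8],
    [[0,0,0],[0,0,-0.8],0.8],
    [[0,0,0],[0,0,-0.8],0.8],
    [[0,0,0],[0,0,-0.7],0.7],
    [[0,0,0],[0,0,-0.3],0.7],
    [[0,0,0],[0,0,0],0.7]
  ]
}}

```text
t: 13.65
tool_pos: [0.429, 0.2626, 0.2671]
tool_rot: [0.045, 1.573, -0.049]
contact_force: [0.5, -0.6, 0.9]
opening: 0.0599
```

```bash
python3 e.py .4286 .2649 .267
```

```text
t 13.65 pos [0.429  0.2626 0.2671] turn units [ 0.02 -0.03  0.02] shift units [-0.02  0.11 -0.  ] F [ 0.5  -0.65  0.89] open 0.0599 q [ 0.4  -0.11  2.01 -0.    1.24  0.46]
tilt axis x [-0.0029 -0.0025 -1.    ]
```

Call:
{"api": "carry_out", "payload": {
  "increments": [
    [[0.02,-0.03,0.02],[0,0.11,0],0.7],
    [[0,0,0],[0,0,0],0.7],
    [[0,0,0],[0,0,0],0]
  ]
}}

```text
t: 13.95
tool_pos: [0.4297, 0.2652, 0.2683]
tool_rot: [0.046, 1.568, -0.044]
contact_force: [0.2, 0.1, -0.1]
opening: 0.0464
```

```bash
python3 e.py .4286 .2649 .267
```

```text
t 13.95 pos [0.4297 0.2652 0.2683] turn units [-0.01  0.02  0.  ] shift units [-0.05 -0.02 -0.06] F [ 0.19  0.13 -0.13] open 0.0464 q [ 0.41 -0.11  2.01 -0.    1.24  0.46]
tilt axis x [ 2.5e-03  6.0e-04 -1.0e+00]
```

Call:
{"api": "carry_out", "payload": {
  "increments": [
    [[0,0.02,0],[-0.05,0,0],0],
    [[0,0,0],[0,0,0],0],
    [[0,0,0],[0,0,0],0],
    [[0,0,0],[0,0,0],0],
    [[0,0,0],[0,0,0],0]
  ],
  "squeeze": 40
}}

```text
t: 14.45
tool_pos: [0.4286, 0.2654, 0.2692]
tool_rot: [0.046, 1.569, -0.044]
contact_force: [-0.7, -0.6, -1.8]
opening: 0.0249
```

```bash
python3 n.py 3
```

```text
t 14.55 mean [0.4286 0.2654 0.2692] sd [0. 0. 0.] F [-0.26  0.11 -1.66] [0.32 0.58 0.09] axis [ 0.0018  0.0012 -1.    ] yaw -0.057 open 0.024942574064454163
```

Call:
{"api": "carry_out", "payload": {
  "increments": [
    [[0,0,0],[0,0,0.4],0],
    [[0,0,0],[0,0,0.7],0],
    [[0,0,0],[0,0,0.9],0],
    [[0,0,0],[0,0,0.9],0],
    [[0,0,0],[0,0,0.9],0],
    [[0,0,0],[0,0,0.9],0],
    [[0,0,0],[0,0,0.8],0],
    [[0,0,0],[0,0,0.2],0]
  ]
}}

```text
t: 15.4
tool_pos: [0.4277, 0.2649, 0.3942]
tool_rot: [0.047, 1.566, -0.043]
contact_force: [0.5, 0.8, -1.1]
opening: 0.0252
```

```bash
python3 e.py .6141 -.0425 .389
```

```text
t 15.4 pos [0.4277 0.2649 0.3942] turn units [-0.02  0.05  0.  ] shift units [  9.32 -15.37  -0.26] F [ 0.53  0.75 -1.09] open 0.0252 q [ 0.41 -0.24  1.9   0.    1.47  0.46]
tilt axis x [ 0.0049  0.0024 -1.    ]
```

Call:
{"api": "carry_out", "payload": {
  "increments": [
    [[0,0.05,0],[0.4,-0.7,0.1],0],
    [[0,0,0],[0.57,-0.95,0.1],0],
    [[0,0,0],[0.57,-0.95,0.1],0],
    [[0,0,0],[0.57,-0.95,0.1],0],
    [[0,0,0],[0.57,-0.95,0.1],0],
    [[0,0,0],[0.57,-0.95,0.1],0],
    [[0,0,0],[0.57,-0.95,0.1],0],
    [[0,0,0],[0.57,-0.95,0.1],0]
  ]
}}

```text
t: 16.2
tool_pos: [0.5159, 0.1142, 0.4137]
tool_rot: [0.044, 1.568, -0.037]
contact_force: [-0.0, 0.2, -1.9]
opening: 0.025
```

```bash
python3 e.py .6141 -.0425 .389
```

```text
t 16.2 pos [0.5159 0.1142 0.4137] turn units [-0.04  0.02 -0.06] shift units [ 4.91 -7.83 -1.24] F [-0.02  0.21 -1.95] open 0.025 q [ 0.08 -0.19  1.83  0.    1.5   0.13]
tilt axis x [ 0.0022  0.0045 -1.    ]
```

Call:
{"api": "carry_out", "payload": {
  "increments": [
    [[-0.04,0.02,-0.05],[0.6,-0.95,-0.1],0],
    [[0,0,0],[0.6,-0.95,-0.1],0],
    [[0,0,0],[0.6,-0.95,-0.1],0],
    [[0,0,0],[0.6,-0.95,-0.1],0],
    [[0,0,0],[0.6,-0.95,-0.1],0],
    [[0,0,0],[0.6,-0.95,-0.1],0],
    [[0,0,0],[0.6,-0.95,-0.1],0],
    [[0,0,0],[0.2,-0.4,-0.1],0]
  ]
}}

```text
t: 17.0
tool_pos: [0.6066, -0.0344, 0.3975]
tool_rot: [0.047, 1.572, -0.046]
contact_force: [0.0, 0.2, -1.8]
opening: 0.0251
```

```bash
python3 e.py .6141 -.0425 .389
```

```text
t 17.0 pos [ 0.6066 -0.0344  0.3975] turn units [-0.01 -0.01  0.02] shift units [ 0.38 -0.4  -0.42] F [ 0.01  0.16 -1.83] open 0.0251 q [-0.18  0.02  1.66  0.    1.46 -0.12]
tilt axis x [-1.2e-03  6.0e-04 -1.0e+00]
```

Call:
{"api": "carry_out", "payload": {
  "increments": [
    [[0,0,0],[0.35,-0.33,-0.3],0],
    [[0,0,0],[0,0,0],0],
    [[0,0,0],[0,0,0],0]
  ]
}}

```text
t: 17.3
tool_pos: [0.6137, -0.0414, 0.3899]
tool_rot: [0.048, 1.574, -0.045]
contact_force: [0.2, 0.6, -1.6]
opening: 0.0249
```

```bash
python3 e.py .6144 -.0418 .36;python3 - <<'E'
from h import *
for n in("side","top"):
    im,d=get_image(n);cv2.imwrite(f"pics/{n}4.png",im)
    print(n,[(r["centre"],r["p"]) for r in tip_of(n,"gauge_point")][:3])
s=cv2.imread("pics/side4.png");t=cv2.imread("pics/top4.png")
f=lambda im,x,y:cv2.resize(im[y:y+100,x:x+100],None,fx=4,fy=4,interpolation=cv2.INTER_CUBIC)
cv2.imwrite("pics/c4.png",np.hstack([f(s,210,110),f(t,220,110)]))
E
```

```text
t 17.3 pos [ 0.6137 -0.0414  0.3899] turn units [-0.02 -0.04  0.03] shift units [ 0.03 -0.02 -1.5 ] F [ 0.16  0.56 -1.62] open 0.0249 q [-0.19  0.04  1.65  0.    1.45 -0.13]
tilt axis x [-0.0037  0.0018 -1.    ]
side []
top [([284.6, 165.4], 0.25)]
```

View pics/c4.png

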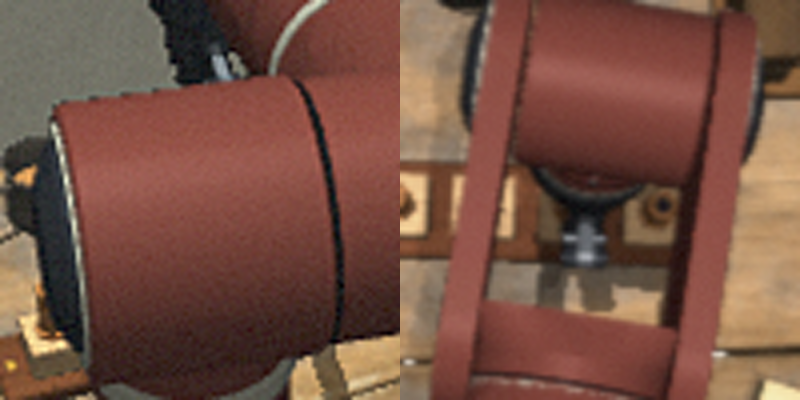

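The arm blocks both views here: wrist at side (260,165), forearm at top (275,140). There is time to spare, so I'll back off to where both cameras can see the gauge and check how it sits in the grip.

Call:
{"api": "carry_out", "payload": {
  "increments": [
    [[0,0,0],[-0.6,0.95,0],0],
    [[0,0,0],[-0.6,0.95,0],0],
    [[0,0,0],[-0.6,0.95,0],0],
    [[0,0,0],[-0.6,0.95,0],0],
    [[0,0,0],[-0.6,0.95,0],0],
    [[0,0,0],[-0.6,0.95,0],0],
    [[0,0,0],[-0.3,0.5,0],0],
    [[0,0,0],[0,0,0],0]
  ]
}}

```text
t: 18.3
tool_pos: [0.5288, 0.092, 0.3926]
tool_rot: [0.044, 1.569, -0.042]
contact_force: [0.6, -0.4, -1.0]
opening: 0.0251
```

```bash
python3 n.py 3;python3 - <<'E'
from h import *
o=get_obs();M=R.from_rotvec(o["tool_rot"]).as_matrix();print(o["tool_pos"],M[:,0].round(4))
ex=o["tool_pos"]+M[:,0]*(.2692-.015)
for n in("side","top"):
    im,d=get_image(n);cv2.imwrite(f"pics/{n}5.png",im)
    print(n,"expected tip px",proj(n,ex),[(r["centre"],r["p"]) for r in tip_of(n,"gauge_point")][:3])
    f=lambda im,x,y:cv2.resize(im[y:y+100,x:x+100],None,fx=4,fy=4,interpolation=cv2.INTER_CUBIC)
    c=proj(n,ex)[0].astype(int)-50;print(c);cv2.imwrite(f"pics/c5{n}.png",f(im,*c))
cv2.imwrite("pics/c5.png",np.hstack([cv2.imread("pics/c5side.png"),cv2.imread("pics/c5top.png")]))
E
```

```text
t 18.4 mean [0.5292 0.0914 0.3927] sd [0.0003 0.0005 0.    ] F [ 0.42 -0.   -1.74] [0.31 0.58 0.51] axis [ 0.0019  0.0012 -1.    ] yaw -0.0553 open 0.024863923523445623
[0.52990694 0.09036334 0.39256488] [ 1.8e-03  9.0e-04 -1.0e+00]
side expected tip px [[229.79581451 190.34732154]] []
[179 140]
top expected tip px [[216.75276381 189.4049332 ]] []
[166 139]
```

View pics/c5.png

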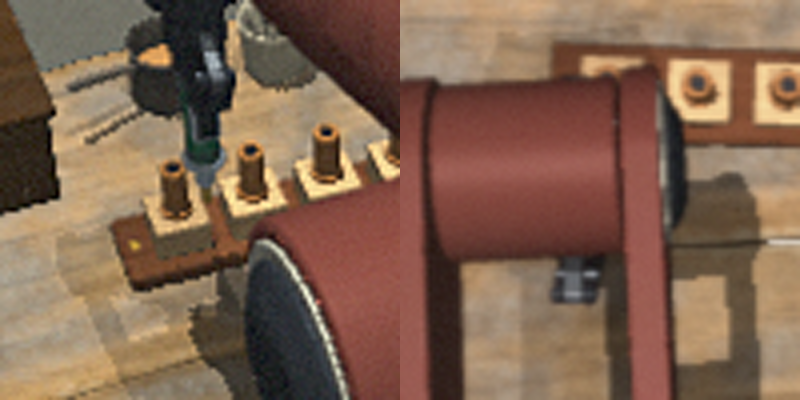

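```bash
python3 - <<'E'
from h import *
im=cv2.imread("pics/side5.png")
k=16;x0,y0=212,160
c=cv2.resize(im[y0:y0+36,x0:x0+36],None,fx=k,fy=k,interpolation=cv2.INTER_CUBIC)
tcp=np.array([0.52990694,0.09036334,0.39256488]);a=np.array([.0018,.0009,-1])
for dz,r in((.155-.0,.013),(.2042,.017),(.2092,.008),(.2342,.004),(.2542,.004)):
    th=np.linspace(0,2*np.pi,40);P=tcp+a*dz+np.c_[np.cos(th),np.sin(th),0*th]*r
    px=((proj("side",P)-[x0,y0]+.5)*k-.5).astype(int);cv2.polylines(c,[px.reshape(-1,1,2)],True,(255,0,255),1)
cv2.imwrite("pics/z5.png",c)
E
```

View pics/z5.png

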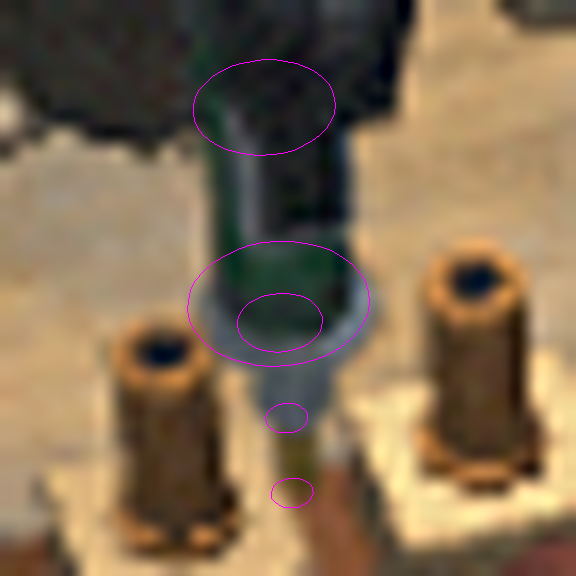

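The side view shows the gauge hanging upright, with collar, nose and tip within about 0.5 px of the model, so it sits in the grip as assumed. I'll go back over the peg.

Call:
{"api": "carry_out", "payload": {
  "increments": [
    [[0,0,0],[0.5,-0.8,0],0],
    [[0,0,0],[0.62,-0.97,0],0],
    [[0,0,0],[0.62,-0.97,0],0],
    [[0,0,0],[0.62,-0.97,0],0],
    [[0,0,0],[0.62,-0.97,0],0],
    [[0,0,0],[0.62,-0.97,0],0],
    [[0,0,0],[0.4,-0.65,0],0],
    [[0,0,0],[0,0,0],0]
  ]
}}

```text
t: 19.45
tool_pos: [0.6145, -0.0454, 0.3908]
tool_rot: [0.051, 1.571, -0.049]
contact_force: [-0.6, -0.1, -2.3]
opening: 0.0251
```

```bash
python3 e.py .6145 -.042 .36;python3 n.py 2
```

```text
t 19.45 pos [ 0.6145 -0.0454  0.3908] turn units [-0.01 -0.01  0.06] shift units [ 0.    0.17 -1.54] F [-0.56 -0.08 -2.29] open 0.0251 q [-0.19  0.04  1.65  0.    1.45 -0.13]
tilt axis x [-8.0e-04  1.5e-03 -1.0e+00]
t 19.5 mean [ 0.6143 -0.045   0.3908] sd [0.0002 0.0004 0.    ] F [-0.29  0.16 -2.15] [0.27 0.24 0.14] axis [-0.001   0.0017 -1.    ] yaw -0.063 open 0.0251976571135467
```

Call:
{"api": "carry_out", "payload": {
  "increments": [
    [[-0.02,-0.01,0.05],[0,0.13,-0.4],0],
    [[0,0,0],[0,0,-0.6],0],
    [[0,0,0],[0,0,-0.5],0],
    [[0,0,0],[0,0,-0.1],0],
    [[0,0,0],[0,0,0],0]
  ]
}}

```text
t: 20.05
tool_pos: [0.6121, -0.0378, 0.3547]
tool_rot: [0.042, 1.573, -0.04]
contact_force: [0.1, 0.3, -1.6]
opening: 0.0251
```

```bash
python3 e.py .6145 -.042 .3422;python3 n.py 4
```

```text
t 20.05 pos [ 0.6121 -0.0378  0.3547] turn units [-0.02 -0.03 -0.05] shift units [ 0.12 -0.21 -0.62] F [ 0.14  0.29 -1.58] open 0.0251 q [-0.18  0.06  1.69  0.    1.39 -0.13]
tilt axis x [-0.0029  0.0016 -1.    ]
t 20.2 mean [ 0.6122 -0.0379  0.3551] sd [0.0002 0.0001 0.0005] F [ 0.35  0.13 -2.05] [0.17 0.44 0.45] axis [-0.0023  0.0015 -1.    ] yaw -0.0526 open 0.02484239686134694
```

Call:
{"api": "carry_out", "payload": {
  "increments": [
    [[-0.02,-0.02,-0.03],[0.11,-0.18,0],0],
    [[0,0,0],[0,0,0],0],
    [[0,0,0],[0,0,0],0]
  ]
}}

```text
t: 20.55
tool_pos: [0.6154, -0.0424, 0.3578]
tool_rot: [0.043, 1.566, -0.046]
contact_force: [-0.1, 0.6, -1.4]
opening: 0.025
```

```bash
python3 n.py 6
```

```text
t 20.8 mean [ 0.6153 -0.0423  0.3577] sd [0.0001 0.0001 0.0002] F [-0.28 -0.26 -1.27] [0.62 0.39 0.27] axis [ 0.0041 -0.0017 -1.    ] yaw -0.0563 open 0.025028243865127385
```

Call:
{"api": "carry_out", "payload": {
  "increments": [
    [[0.02,0.03,0],[-0.03,0.02,-0.25],0],
    [[0,0,0],[0,0,-0.2],0],
    [[0,0,0],[0,0,0],0]
  ]
}}

```text
t: 21.15
tool_pos: [0.6145, -0.0417, 0.3477]
tool_rot: [0.044, 1.57, -0.044]
contact_force: [0.9, -0.2, -0.3]
opening: 0.0251
```

```bash
python3 n.py 6
```

```text
t 21.4 mean [ 0.6146 -0.0417  0.3482] sd [0.     0.     0.0003] F [ 0.35 -0.09 -1.3 ] [0.51 0.67 0.48] axis [ 1.2e-03  4.0e-04 -1.0e+00] yaw -0.056 open 0.024942556354371027
```

Call:
{"api": "carry_out", "payload": {
  "increments": [
    [[0,0.01,0],[0,0,-0.15],0],
    [[0,0,0],[0,0,-0.1],0],
    [[0,0,0],[0,0,0],0]
  ]
}}

```text
t: 21.75
tool_pos: [0.6149, -0.0418, 0.3444]
tool_rot: [0.044, 1.568, -0.044]
contact_force: [-0.4, 0.1, 0.8]
opening: 0.0252
```

```bash
python3 n.py 8
```

```text
t 22.1 mean [ 0.6149 -0.0417  0.3446] sd [0.     0.     0.0001] F [-0.4   0.18  0.99] [0.4  0.33 0.51] axis [ 2.1e-03  1.0e-04 -1.0e+00] yaw -0.0561 open 0.02510389349198433
```

Call:
{"api": "carry_out", "payload": {
  "increments": [
    [[0,0.02,0],[-0.02,0,-0.12],0],
    [[0,0,0],[0,0,0],0]
  ]
}}

```text
t: 22.35
tool_pos: [0.6147, -0.0417, 0.3424]
tool_rot: [0.044, 1.569, -0.044]
contact_force: [-0.3, 0.7, 1.4]
opening: 0.0252
```

```bash
python3 n.py 10
```

```text
t 22.8 mean [ 0.6147 -0.0417  0.3427] sd [0.     0.     0.0001] F [0.11 0.48 1.28] [0.49 0.39 0.51] axis [ 0.0017  0.     -1.    ] yaw -0.0561 open 0.02531112571254496
```

Both checks agree on about 5.5 mm of push: 0.3482 − 0.3427 m by height, and about 2.8 N by force. I'll take one last look.

```bash
python3 - <<'E'
from h import *
s,_=get_image("side");t,_=get_image("top")
cv2.imwrite("pics/f6.png",np.hstack([cv2.resize(s[100:300,80:400],(400,250)),cv2.resize(t[100:300,80:400],(400,250))]))
E
python3 n.py 4
```

```text
t 23.1 mean [ 0.6147 -0.0417  0.3426] sd [0. 0. 0.] F [ 0.27 -0.13  1.26] [0.32 0.24 0.26] axis [ 0.0015 -0.     -1.    ] yaw -0.0561 open 0.02525289276509173
```

View pics/f6.png

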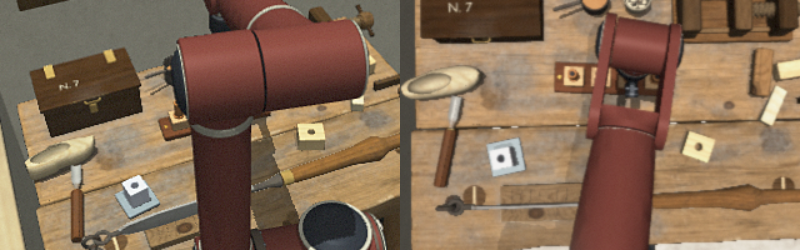

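The stand (picture 135,190) and the offcut (310,135) are both empty, and the clog, brush and wedge haven't moved. The arm hides the contact point. Pose and force are steady, so I'm handing in.

```bash
python3 -c "
from station import *
print(finish_job())"
```

```text
the job is handed in; nothing more can be done
None
```

I moved the spare peg from the offcut into the empty hole (hole 1, y = -33 mm) and pressed it home. I then handed the job in with the gauge held upright on that peg's head, the tip pushed in about half way. The clock read about 23 s of the 58 s allowed.

- **Peg:** the flange seated with about 16 N of push at the height predicted for fully home. After I let go, the cameras put the head at about 95 mm, against 94 mm for the fixed pegs.
- **Gauge pressure:** the tip is about 5.5 mm in, by the arm's height (5.5 mm below first touch) and by the force (about 2.8 N after allowing for the gauge's weight). Pose and force were steady over the last readings.
- **Gauge angle:** the tool axis was within 0.002 rad of vertical. On the way to the peg, the side view showed the gauge in line with the tool to about half a pixel.
- **Not seen directly:** the arm hid the contact point from both cameras, so the tip's place on the dot rests on the arm's position and earlier pictures. I estimate it is within about 1–2 mm of the centre; the dot is 12 mm across. The two cameras disagreed by about 2 mm, and the network did not find the gauge tip near there, so I did not use it.
- **Other things:** the clog, brush and wedge look unmoved in the last picture.

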